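Bring the heatsink bay to the opening and complete the kit

ROBOT

A 7-joint arm with a two-finger parallel gripper is mounted at the origin on the work surface. World frame = base frame: x ahead of the robot, y to its left, z up, the work surface at z = 0. Lengths are in m, angles in rad, forces in N, time in s.
With the tool pointing down it reaches from about 0.4 to 0.85 m from the base axis. Payload 4.5 kg.
Tool frame: the origin (TCP) lies midway between the tips of the shut fingers; the grasp point (between the pads) lies 19 mm behind it (robot.tcp_to_grasp is the distance from the TCP to the grasp point, in m); z points along the fingers, y is the direction in which the jaws open and shut (so a half turn about z gives the same grasp; the last joint's range is limited). The gripper opens to 85 mm and grips with 20 to 120 N. Pads are 22 mm wide; open, the fingers measure 114 mm over their backs; the gripper's body (76 mm by 85 mm) begins 54 mm behind the grasp point. The pads swing forward as they close: fully open they stand 13 mm farther back than shut.
Start: joints at [0.034, 0.689, -0.195, 1.565, 0.157, 0.902, -0.215], TCP at [0.625, 0, 0.231] pointing down, gripper open.
Joint ranges: [-3.01, 3.01], [-0.46, 2.08], [-1.47, 1.51], [0.13, 2.56], [-1, 4.14], [0.04, 2.09], [-2.66, 2.66]. Speed limits (rad/s): [2.57, 2.57, 3.14, 3.14, 3.14, 3.14, 3.14].

INTERFACE

Orientations are given as a 3x3 rotation matrix whose columns are the frame's x, y, z axes.
In Python, from bench import robot, viewer, job gives the robot as it stands.
- The arm moves only by the shell command python3 -m handwheel 'ROWS'. ROWS is text: rows parted by semicolons, each of 7 numbers parted by spaces: the shift along the tool's x, y, z normalised to -1 to 1, where 1 is 40 cm, then the turn, a rotation vector about the tool's x, y, z normalised to -1 to 1, where 1 is 45 degrees, then the gripper command: -1 is fully open, 1 is shut, values between are in proportion. In form: x y z rx ry rz claw; .... A call has exactly 5 rows; each row is the pose to reach, as a shift and turn from the pose commanded when the call began, along the tool's axes at that moment; what a row does not reach only later rows make up. A row lasts 1/8 s, in which the tool goes at most 62.5 mm and 10.7 degrees, less where a joint would pass 70% of its speed; a pose out of reach is approached as far as the arm can. A call with a number of a shift or a turn outside -1 to 1 is refused whole. A call with a gripper value outside its range is refused whole. The fingers move at their own pace and stop on an object; the grip force is fixed at half the most. Time passes only in rows, so rows that repeat a pose let the fingers close, or fill a call up. It gives the time, the measured TCP pose, the force and the opening at its end, in the units of the state.
- robot.state(): the state, without advancing time (a new reading comes with each control period).
- viewer.grab_frame(name): name is "scene" or "side" or "wrist"; returns the picture (384x512x3 uint8, blue, green, red); there is no depth.
- viewer.get_calibration(name): a dict with "camera_matrix" (3x3 intrinsics, pixels), "k1" (the pictures are not rectified: a ray, as slopes to the right and down, at radius r is drawn at 1 + k1 r^2 times it, then the intrinsics apply), "origin" and "rotation" of the camera in the world; the wrist camera has in their place "mount" (4x4, takes a point from camera to tool coordinates, whose origin is the TCP and whose axes are the flange's). Camera axes: x right, y up, looking along -z (the intrinsics and any distortion apply to the point x, -y, -z); pixel columns grow to the right and rows downward; lengths in m; the calibration is good to about 2 mm. A picture is of the moment at which its call begins: read the wrist's pose just before it. get_calibration takes no time and is no camera call.
- job.job_done(): hands the job in, once; it reports no verdict.
The state is a dict: "time_s": time; "qpos": joint angles; "joint_velocities": joint speeds; "effort": joint torques, N m; "eef_pos": TCP position; "tool_rot": TCP orientation; "force": force on the tool from outside, world axes, zero at the start; "torque": the same for the moment, N m; "opening": opening from 0.0 (shut) to 1.0 (fully open).
Only numpy, scipy, OpenCV 4.12 (cv2) and the standard library are available. Lean on these libraries where they do the work, as an engineer would, in place of code of your own. Each camera call takes 0.05 s, during which the arm holds its last target.

TASK

The kit for the next board still lacks its heatsink: turn the parts carousel until the bay with the black finned heatsink is squarely under the opening in the clear hood and let it come to rest there, then lift that heatsink out through the opening and set it down, not drop it, flat and fins up in the empty pocket of the pink foam tray. Turn steadily so that the parts in the other bays stay in them and stay as they stand, and leave the other kit parts and everything else on the bench alone.

Things in the scene. Friction and masses are not known exactly. Their poses are not given: they have to be found in the camera images.
- carousel: Fixed rotary parts carousel: grey base 320 x 320 mm with a five-bay turntable under a clear hood (sides and back closed, outer faces 160 mm from the axis, flat top 105 mm above the bench). Origin on the bench under the turning axis; its -x is the front, roughly facing the robot. Front side open; hood top cut away there over x -160 to -40, y -85 to 85 mm: the pick opening, the only access to a bay.
- opening (a point): Where the middle of a bay lies when it is squarely under the pick opening: 102 mm in front (-x) of the turning axis, on the turntable's floor, 30 mm above the bench. Axes as the carousel.
- rotor (a joint): Turntable angle in rad, 0 at the start of every episode, growing counter-clockwise seen from above; turns more than a full turn either way, stays where left, friction 0.12 N m. The turntable is a pale grey disc, radius 150 mm, floor 30 mm above the bench, with five 72-degree bays between radial walls 22 mm above that floor and a rim 10 mm above it.
- knob (a point): Middle of the black T-bar knob on the turning axis, 146 mm above the bench: a bar 84 mm long along its y, 20 mm thick along its x, 34 mm tall (128 to 162 mm above the bench; hood top at 105 mm), pale line along its top. It turns 1:1 with the turntable and its axes are the turntable's: the bay of the black heatsink lies on its -x side.
- black_sink_mid (a point): Middle (half-way up) of the black finned heatsink to pick: 70 mm long along its x, 40 mm wide along its y, 55 mm tall, fins up and running lengthwise, about 0.2 kg. It stands in its bay, about 102 mm from the turning axis, its length pointing at that axis within 0.2 rad. Grip it across the 40 mm width in the upper part, fingertips above the 22 mm bay walls.
- silver_sink_mid (a point): Middle of a bare aluminium heatsink of the same 70 x 40 x 55 mm shape in another bay: not wanted.
- blue_cap_mid (a point): Middle of a standing blue capacitor can, 40 mm across, 52 mm tall, in another bay.
- brown_cap_mid (a point): Middle of a standing brown capacitor can, 45 mm across, 46 mm tall, in another bay.
- toroid_mid (a point): Middle of a copper-wound ring choke lying flat in another bay, 60 mm across, 26 mm tall.
- empty_pocket (a point): Middle of the floor of the empty pocket in the pink foam kit tray (260 x 180 mm, 26 mm high, fixed). The pocket is 107 mm long along x, 67 mm wide along y, 15 mm deep; its floor is about 10 mm above the bench, walls 15 mm thick. The other three pockets, towards its +x and -y, are full. Axes as the tray.
- terminal_strip_mid (a point): Middle of a green terminal strip 85 x 18 x 26 mm lying in another pocket of the tray.
- transformer_mid (a point): Middle of a small transformer 56 x 42 x 30 mm in another pocket of the tray.
- relay_mid (a point): Middle of an amber relay 62 x 30 x 28 mm in another pocket of the tray.
- flux_bottle: Small bottle, 38 mm across, 88 mm tall, on the bench; origin at its foot.
- wire_spool: Spool of solder wire, 60 mm across, 50 mm tall, on the bench; origin at its foot.
- side_cutters: Side cutters lying on the bench right of the tray, 135 mm long along x, 12 mm thick; origin at the rivet, on the bench.
- board: Green circuit board 160 x 100 mm on four standoffs, 28 mm high in all; origin on the bench under its middle.

How it is judged:
On the way, in this order (a step that is already met when the one before it is completed fails the run):
1. the black heatsink, still standing in its bay, is under the pick opening (its middle within 30 mm sideways and 40 mm fore and aft of the opening's middle) and the carousel is at rest (y of black_sink_mid in the frame of opening between -0.03 and 0.03 m and x of black_sink_mid in the frame of opening between -0.04 and 0.04 m and velocity of joint rotor between -0.06 and 0.06 rad/s and z of black_sink_mid in the frame of opening below 0.034 m and angle between black_sink_mid's own z axis and vertical below 0.15 rad), for 0.3 s.
2. the black heatsink is lowered into the empty pocket while still held: no more than 12 mm above the pocket's floor with a finger on it (x of black_sink_mid in the frame of empty_pocket between -0.02 and 0.02 m and y of black_sink_mid in the frame of empty_pocket between -0.02 and 0.02 m and z of black_sink_mid in the frame of empty_pocket below 0.0395 m and contact force between black_sink and the fingers above 0.5 N), for 0.05 s.
At the end, for the whole second after the job is handed in: The black heatsink rests flat and fins up on the floor of the empty pocket (middle within 20 mm of the pocket's middle each way, base within 4 mm of the floor, tilt under 0.08 rad), let go and still; the carousel is still and the other four parts are in their bays (x of black_sink_mid in the frame of empty_pocket between -0.02 and 0.02 m and y of black_sink_mid in the frame of empty_pocket between -0.02 and 0.02 m and z of black_sink_mid in the frame of empty_pocket between 0.02 and 0.0315 m and angle between black_sink_mid's own z axis and vertical below 0.08 rad and linear speed of black_sink below 0.02 m/s and velocity of joint rotor between -0.05 and 0.05 rad/s and horizontal distance between each of silver_sink_mid, blue_cap_mid, brown_cap_mid, toroid_mid and carousel below 0.16 m); the robot touches nothing.
It fails at once if a part in another bay is tipped over (tilt over 0.4 rad) or lifted more than 30 mm (angle between any of silver_sink_mid, blue_cap_mid, brown_cap_mid, toroid_mid's own z axis and vertical above 0.4 rad or z of silver_sink_mid in the frame of opening above 0.0575 m or z of blue_cap_mid in the frame of opening above 0.056 m or z of brown_cap_mid in the frame of opening above 0.053 m or z of toroid_mid in the frame of opening above 0.043 m).
It fails at once if a kit part already in the tray is shifted by more than 30 mm (distance of any of terminal_strip_mid, transformer_mid, relay_mid from where it was at the start of the episode above 0.03 m).
It fails at once if the bottle, spool, side cutters or board is shifted by more than 40 mm (distance of any of flux_bottle, wire_spool, side_cutters, board from where it was at the start of the episode above 0.04 m).
It also fails if it takes over 72 s, if anything falls off the work surface, if the arm or the gripper's body presses on something with over 40 N, if the wrist force passes 120 N, or if a joint passes its speed limit or range.

## Working session

There is one attempt and no reset: what is moved stays moved. The work goes in short steps, Python scripts to look and compute and a shell command to move; the robot and the scene stay as the last step left them, time stands still between calls to the robot, and variables do not carry over. Pictures are saved under pics/ and viewed, and the job is handed in when it is done.

```bash
ls; mkdir -p pics; python3 - <<'E'
from bench import robot, viewer, job
import cv2
s=robot.state();print({k:s[k] for k in('time_s','eef_pos','tool_rot','opening')},robot.tcp_to_grasp)
for n in("scene","side","wrist"):
    cv2.imwrite(f"pics/{n}0.png",viewer.grab_frame(n)); print(n,viewer.get_calibration(n))
E
```

```text
pics
{'time_s': 0.0, 'eef_pos': array([ 6.24320443e-01, -5.80270289e-05,  2.30471466e-01]), 'tool_rot': array([[-1.01839015e-04,  9.99998176e-01, -1.90743211e-03],
       [ 9.99999982e-01,  1.01530339e-04, -1.61924478e-04],
       [-1.61730520e-04, -1.90744856e-03, -9.99998168e-01]]), 'opening': 0.9969319813991151} 0.0187
scene {'camera_matrix': array([[388.82579242,   0.        , 250.49805508],
       [  0.        , 388.82579242, 190.88385756],
       [  0.        ,   0.        ,   1.        ]]), 'k1': -0.06508558039113124, 'origin': array([1.56736599, 0.304281  , 0.94245218]), 'rotation': array([[-0.24883634, -0.58100114,  0.77493106],
       [ 0.96838882, -0.16363828,  0.18827004],
       [ 0.01742328,  0.797283  ,  0.60335416]])}
side {'camera_matrix': array([[434.89408327,   0.        , 261.61734943],
       [  0.        , 434.89408327, 192.74238146],
       [  0.        ,   0.        ,   1.        ]]), 'k1': -0.12496989380182233, 'origin': array([ 0.46171071, -1.1275521 ,  1.00145409]), 'rotation': array([[ 0.99866783,  0.04292367, -0.02863764],
       [-0.04881527,  0.60605741, -0.79392158],
       [-0.01672198,  0.7942619 ,  0.60734538]])}
wrist {'camera_matrix': array([[273.8245583 ,   0.        , 252.43182718],
       [  0.        , 273.8245583 , 189.3967874 ],
       [  0.        ,   0.        ,   1.        ]]), 'k1': 0.008587789395862955, 'mount': array([[ 7.43845793e-04,  9.49665163e-01,  3.13265900e-01,
         8.07020339e-02],
       [ 9.99999489e-01, -4.91999022e-04, -8.82991355e-04,
        -8.08002121e-07],
       [-6.84419613e-04,  3.13266397e-01, -9.49665044e-01,
        -1.41519917e-01],
       [ 0.00000000e+00,  0.00000000e+00,  0.00000000e+00,
         1.00000000e+00]])}
```

View pics/scene0.png

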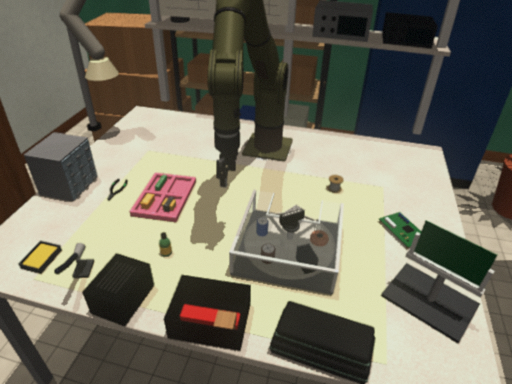

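View pics/side0.png

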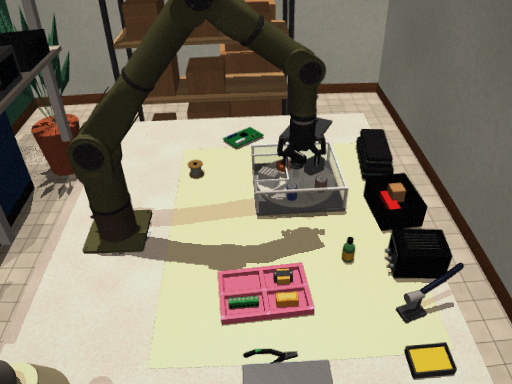

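View pics/wrist0.png

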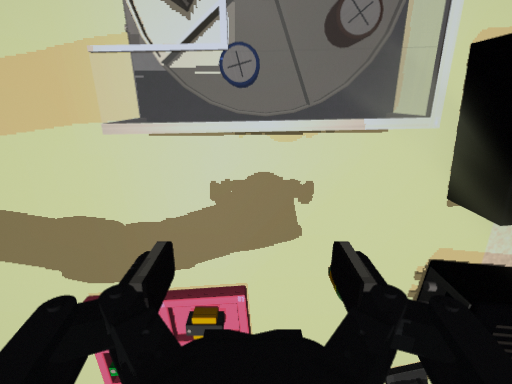

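```bash
python3 - <<'E'
import cv2
a=cv2.imread('pics/scene0.png')[180:300,220:355]; cv2.imwrite('pics/scene0c.png',cv2.resize(a,None,fx=5.5,fy=5,interpolation=2))
a=cv2.imread('pics/side0.png')[130:330,200:360]; cv2.imwrite('pics/side0c.png',cv2.resize(a,None,fx=3,fy=3,interpolation=2))
E
```

```text
(no output)
```

View pics/scene0c.png

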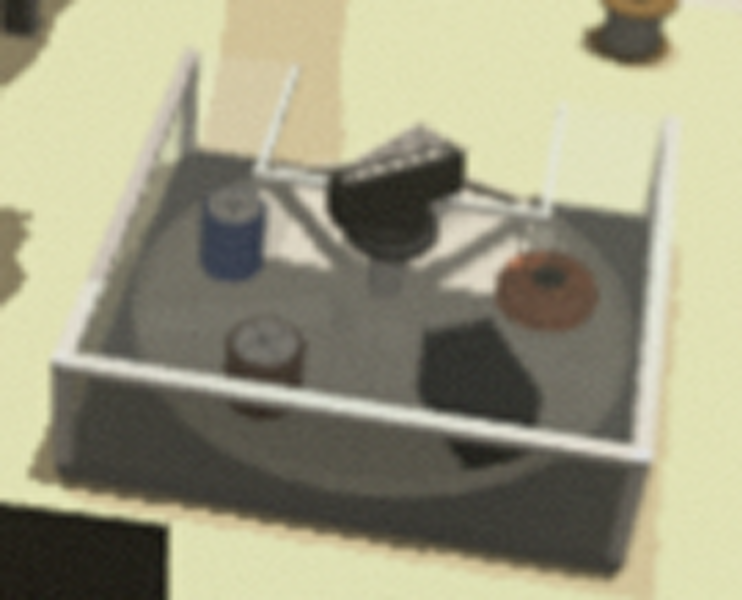

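View pics/side0c.png

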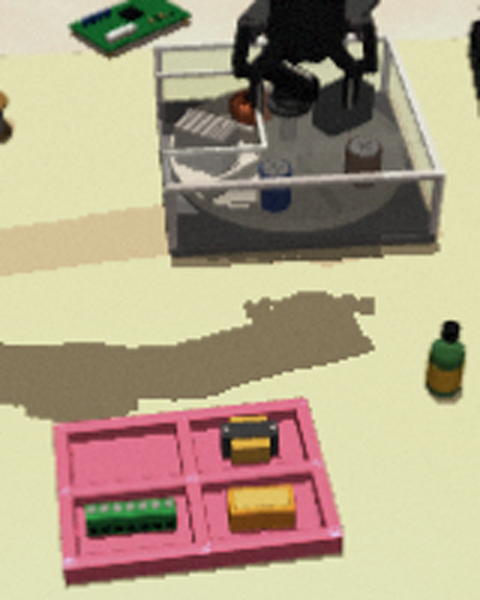

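```bash
cat > h.py <<'E'
from bench import robot, viewer, job
import cv2, numpy as np
def cam(n,s=None):
    c=viewer.get_calibration(n)
    if n=="wrist":
        s=s or robot.state(); M=c['mount']; R=s['tool_rot']@M[:3,:3]; o=s['eef_pos']+s['tool_rot']@M[:3,3]
    else: R,o=c['rotation'],c['origin']
    return c['camera_matrix'],c['k1'],R,o
def ray(C,uv):
    K,k1,R,o=C
    p=cv2.undistortPoints(np.array(uv,float).reshape(-1,1,2),K,np.array([k1,0,0,0.]),P=None)[:,0]
    return o,(R@np.c_[p[:,0],-p[:,1],-np.ones(len(p))].T).T
def onz(C,uv,z):
    o,d=ray(C,uv); return o+d*((z-o[2])/d[:,2])[:,None]
def proj(C,P):
    K,k1,R,o=C
    q=(np.asarray(P,float).reshape(-1,3)-o)@R; q=np.c_[q[:,0],-q[:,1],-q[:,2]]
    return cv2.projectPoints(q,np.zeros(3),np.zeros(3),K,np.array([k1,0,0,0.]))[0][:,0]
E
python3 - <<'E'
from h import *
np.set_printoptions(precision=4,suppress=True)
C=cam('scene')
print(onz(C,[[231.3,251.6],[337.3,270.4],[254.5,192],[342.2,204.4]],.105))
f=lambda p:[[220+x/5.5,180+y/5] for x,y in p]
print(onz(C,f([(345,175),(425,130),(460,150),(360,200)]),.162))
print('sink top',onz(C,f([(430,330),(490,318),(540,380)]),.085))
C=cam('side')
g=lambda p:[[200+x/3,130+y/3] for x,y in p]
print('tray',onz(C,g([(57,427),(305,402),(342,545),(67,578)]),.026))
E
```

```text
[[0.7956 0.0624 0.105 ]
 [0.7872 0.3733 0.105 ]
 [0.4943 0.0583 0.105 ]
 [0.4808 0.3666 0.105 ]]
[[0.6574 0.1871 0.162 ]
 [0.6018 0.2237 0.162 ]
 [0.6161 0.2461 0.162 ]
 [0.6781 0.1994 0.162 ]]
sink top [[0.6997 0.2491 0.085 ]
 [0.6804 0.2805 0.085 ]
 [0.7258 0.3142 0.085 ]]
tray [[ 0.361  -0.236   0.026 ]
 [ 0.612  -0.218   0.026 ]
 [ 0.6246 -0.3977  0.026 ]
 [ 0.3744 -0.4185  0.026 ]]
```

```bash
python3 -m handwheel '0.12 0.01 -0.1 0 0 0 -1; 0.25 0.02 -0.2 0 0 0 -1; 0.4 0.03 -0.3 0 0 0 -1; 0.52 0.04 -0.33 0 0 0 -1; 0.6 0.04 -0.33 0 0 0 -1'
python3 -m handwheel '0 0 0 0 0 0 -1; 0 0 0 0 0 0 -1; 0 0 0 0 0 0 -1; 0 0 0 0 0 0 -1; 0 0 0 0 0 0 -1'
python3 - <<'E'
from h import *
import pickle
s=robot.state(); pickle.dump(s,open('s1.pkl','wb'));print(s['qpos'],s['time_s'],s['force'])
f=viewer.grab_frame('wrist'); cv2.imwrite('pics/wrist1.png',f); cv2.imwrite('pics/wrist1b.png',cv2.resize(f,(800,600),interpolation=2))
E
```

```text
time_s: 0.78
eef_pos: [0.6408, 0.2449, 0.365]
tool_rot: [[-0.004, 1.0, 0.002], [1.0, 0.004, 0.004], [0.004, 0.002, -1.0]]
force: [-0.7, -0.1, -1.0]
opening: 0.999
time_s: 1.4
eef_pos: [0.6412, 0.2393, 0.3634]
tool_rot: [[0.001, 1.0, 0.0], [1.0, -0.001, -0.0], [-0.0, 0.0, -1.0]]
force: [0.9, 0.1, -0.9]
opening: 1.0
[-0.33921717  0.67428295 -0.18425846  1.16170523  0.11868292  1.31550571
 -0.51486038] 1.4 [ 0.94053512  0.05311524 -0.87491112]
```

View pics/wrist1b.png

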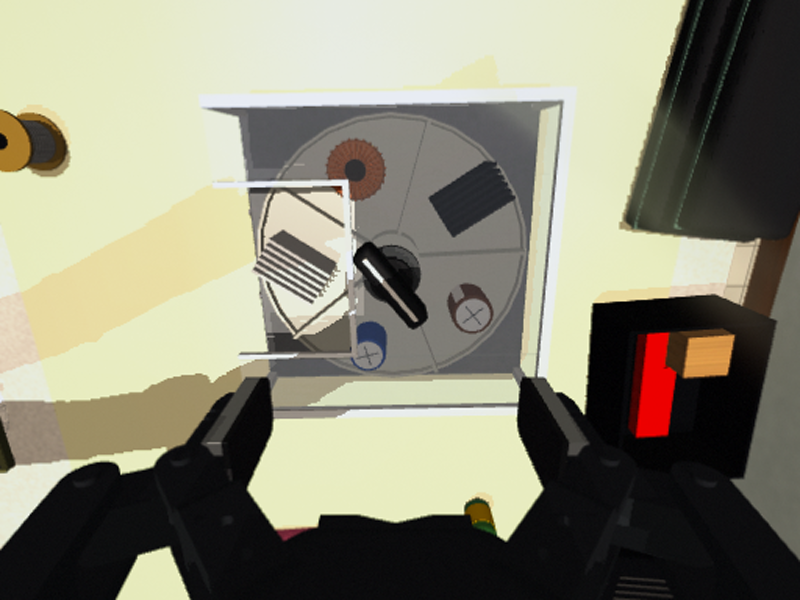

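```bash
python3 - <<'E'
from h import *
f=cv2.imread('pics/wrist1.png')
a=f[50:290,120:390]; cv2.imwrite('pics/w1c.png',cv2.resize(a,None,fx=2.9,fy=2.5,interpolation=2))
a=f[90:220,210:345]; cv2.imwrite('pics/w1d.png',cv2.resize(a,None,fx=4.5,fy=4.5,interpolation=2))
E
```

```text
(no output)
```

View pics/w1c.png

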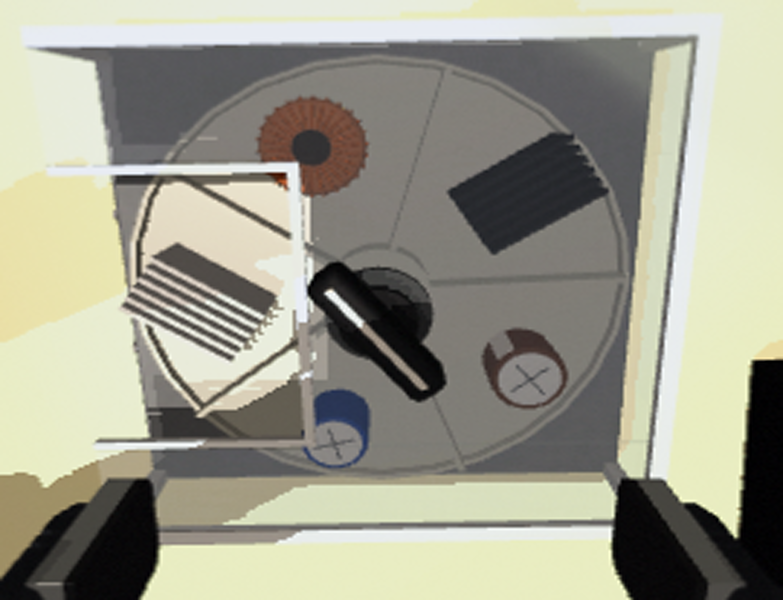

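View pics/w1d.png

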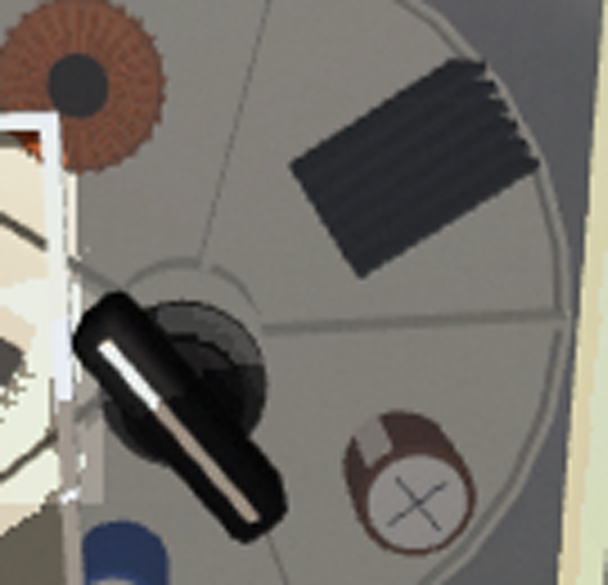

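```bash
python3 - <<'E'
from h import *
import pickle
np.set_printoptions(precision=4,suppress=True)
C=cam('wrist',pickle.load(open('s1.pkl','rb')))
d=lambda p:[[210+x/4.5,90+y/4.5] for x,y in p]
c=lambda p:[[120+x/2.9,50+y/2.5] for x,y in p]
L=onz(C,d([(101,343),(256,522)]),.162); print('line',L,L.mean(0)); v=L[0]-L[1]; th=np.degrees(np.arctan2(v[1],v[0])); print('bar',th,'normal',th-90)
H=onz(C,c([(22,38),(718,20),(655,530),(160,530)]),.105); print('hood',H)
v=H[1]-H[0];print('yaw',np.degrees(np.arctan2(v[1],v[0])))
S=onz(C,d([(290,165),(362,277),(540,165),(470,62)]),.085); m=S.mean(0); print('sink',S,m)
ax=L.mean(0); q=m-ax; print(np.hypot(*q[:2]),np.degrees(np.arctan2(q[1],q[0])))
v=S[2]-S[1]; print('len dir',np.degrees(np.arctan2(v[1],v[0])),np.linalg.norm(v))
# rotor disc outline
C2=cam('scene')
e=lambda p:[[220+x/5.5,180+y/5] for x,y in p]
print(onz(C2,e([(62,358),(648,455),(190,52),(672,122)]),.105))
O=onz(C,c([(298,170),(308,443),(48,170),(97,443)]),.105);print('opening corners',O)
E
```

```text
line [[0.6159 0.2382 0.162 ]
 [0.661  0.1833 0.162 ]] [0.6384 0.2108 0.162 ]
bar 129.41335210378875 normal 39.41335210378875
hood [[0.4752 0.3625 0.105 ]
 [0.7941 0.3712 0.105 ]
 [0.7988 0.0593 0.105 ]
 [0.5115 0.0595 0.105 ]]
yaw 1.5622581361926828
sink [[0.6746 0.2806 0.085 ]
 [0.7003 0.243  0.085 ]
 [0.758  0.2805 0.085 ]
 [0.7323 0.3133 0.085 ]] [0.7163 0.2793 0.085 ]
0.10375980944995518 41.36372272217518
len dir 33.05455105850696 0.06881521145625158
[[0.7956 0.0623 0.105 ]
 [0.789  0.3749 0.105 ]
 [0.4851 0.0562 0.105 ]
 [0.4808 0.3666 0.105 ]]
opening corners [[0.5996 0.2945 0.105 ]
 [0.5993 0.124  0.105 ]
 [0.4779 0.2944 0.105 ]
 [0.4823 0.1241 0.105 ]]
```

```bash
python3 -m handwheel '-0.02 0 0.1 0 0 -0.2 -1; -0.05 -0.01 0.2 0 0 -0.4 -1; -0.07 -0.01 0.3 0 0 -0.6 -1; -0.07 -0.01 0.38 0 0 -0.8 -1; -0.07 -0.01 0.4 0 0 -0.876 -1'
python3 -m handwheel '0 0 0 0 0 0 -1; 0 0 0 0 0 0 -1; 0 0 0 0 0 0 -1; 0 0 0 0 0 0 -1; 0 0 0 0 0 0 -1'
python3 - <<'E'
from h import *
import pickle
s=robot.state(); pickle.dump(s,open('s2.pkl','wb'));print(s['qpos'],s['time_s'],s['force'])
for n in ('wrist','side','scene'):
    f=viewer.grab_frame(n); cv2.imwrite(f'pics/{n}2.png',f)
cv2.imwrite('pics/w2c.png',cv2.resize(cv2.imread('pics/wrist2.png'),(800,600),interpolation=2))
E
```

```text
time_s: 2.08
eef_pos: [0.6357, 0.2108, 0.2006]
tool_rot: [[-0.637, 0.771, -0.004], [0.771, 0.637, -0.002], [0.001, -0.004, -1.0]]
force: [-0.0, -0.2, 0.9]
opening: 1.0
time_s: 2.7
eef_pos: [0.6371, 0.2121, 0.2036]
tool_rot: [[-0.635, 0.773, 0.001], [0.773, 0.635, 0.0], [-0.0, 0.0, -1.0]]
force: [-0.4, -0.2, 1.2]
opening: 1.0
[-0.21316499  0.79714594 -0.34935213  1.43462465  0.30318989  0.96249857
  0.04874306] 2.7 [-0.40990388 -0.17737046  1.20187421]
```

View pics/w2c.png

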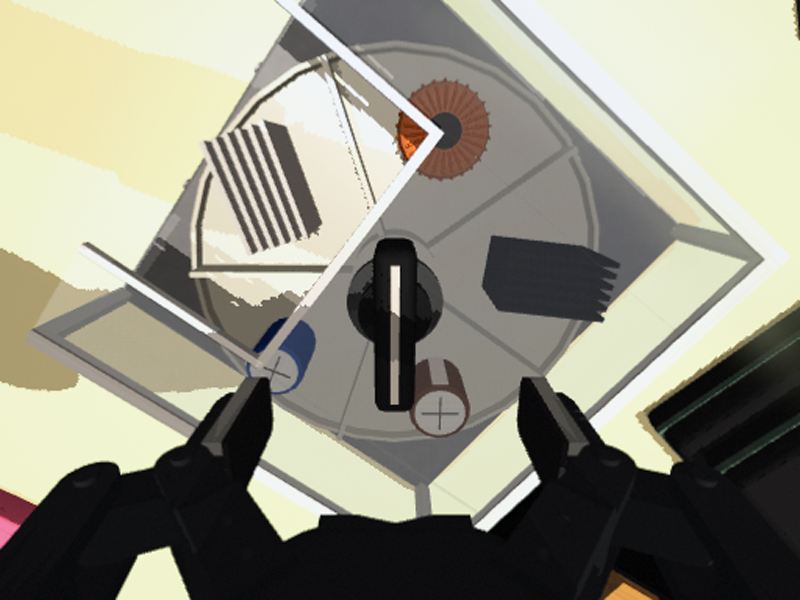

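```bash
python3 - <<'E'
from h import *
import pickle
np.set_printoptions(precision=4,suppress=True)
C=cam('wrist',pickle.load(open('s2.pkl','rb')))
L=onz(C,np.array([[395,265],[395,405],[375,262],[414,262],[376,408],[413,408]])*.64,.162);print(L,L[:2].mean(0))
E
python3 -m handwheel '0 0 0.07 0 0 0 -1; 0 0 0.14 0 0 0 -1; 0 0 0.19 0 0 0 -1; 0 0 0.19 0 0 0 -1; 0 0 0.19 0 0 0 -1'
```

```text
[[0.6157 0.2391 0.162 ]
 [0.6607 0.1844 0.162 ]
 [0.608  0.2346 0.162 ]
 [0.6212 0.2455 0.162 ]
 [0.6546 0.1772 0.162 ]
 [0.6686 0.1888 0.162 ]] [0.6382 0.2118 0.162 ]
time_s: 3.48
eef_pos: [0.6377, 0.2125, 0.1282]
tool_rot: [[-0.635, 0.773, 0.002], [0.773, 0.635, 0.001], [-0.0, 0.002, -1.0]]
force: [-0.7, -0.5, 0.0]
opening: 0.995
```

```bash
python3 -m handwheel '0 0 0 0 0 0 1; 0 0 0 0 0 0 1; 0 0 0 0 0 0 1; 0 0 0 0 0 0 1; 0 0 0 0 0 0 1'
python3 -m handwheel '0 0 0 0 0 0 1; 0 0 0 0 0 0 1; 0 0 0 0 0 0 1; 0 0 0 0 0 0 1; 0 0 0 0 0 0 1'
```

```text
time_s: 4.1
eef_pos: [0.6374, 0.2118, 0.1303]
tool_rot: [[-0.634, 0.773, 0.002], [0.773, 0.634, -0.0], [-0.001, 0.001, -1.0]]
force: [-4.0, -2.1, 16.3]
opening: 0.226
time_s: 4.72
eef_pos: [0.6374, 0.2118, 0.1304]
tool_rot: [[-0.634, 0.773, 0.002], [0.773, 0.634, -0.0], [-0.001, 0.001, -1.0]]
force: [-5.0, -1.7, 16.1]
opening: 0.223
```

```bash
python3 -m handwheel '0 0 -0.01 0 0 -0.01 1; 0 0 -0.01 0 0 -0.04 1; 0 0 -0.01 0 0 -0.09 1; 0 0 -0.01 0 0 -0.15 1; 0 0 -0.01 0 0 -0.22 1'
python3 -m handwheel '0 0 0 0 0 -0.07 1; 0 0 0 0 0 -0.14 1; 0 0 0 0 0 -0.21 1; 0 0 0 0 0 -0.28 1; 0 0 0 0 0 -0.35 1'
python3 - <<'E'
from h import *
s=robot.state();print(s['qpos'],s['torque'])
f=viewer.grab_frame('wrist'); cv2.imwrite('pics/w3.png',f)
E
```

```text
time_s: 5.35
eef_pos: [0.6373, 0.2117, 0.1305]
tool_rot: [[-0.76, 0.649, 0.0], [0.649, 0.76, -0.0], [-0.0, -0.0, -1.0]]
force: [4.8, -0.0, -11.6]
opening: 0.225
time_s: 5.98
eef_pos: [0.6372, 0.2116, 0.1304]
tool_rot: [[-0.908, 0.419, -0.0], [0.419, 0.908, -0.0], [-0.0, -0.0, -1.0]]
force: [4.3, 1.6, -11.1]
opening: 0.226
[-0.16492721  0.89771427 -0.44387301  1.48925869  0.45966693  0.85958567
  0.37308248] [ 0.2413955  -1.06293218 -0.15971258]
```

View pics/w3.png

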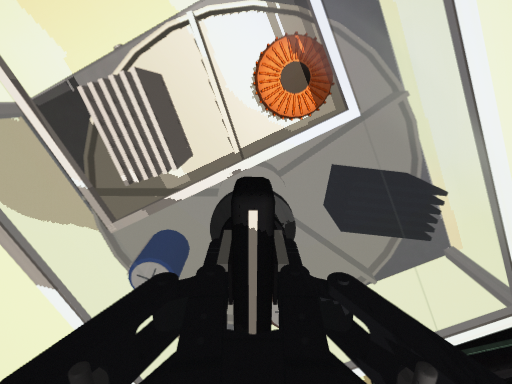

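```bash
python3 -m handwheel '0 0 0.004 0 0 -0.07 1; 0 0 0.004 0 0 -0.15 1; 0 0 0.004 0 0 -0.23 1; 0 0 0.004 0 0 -0.31 1; 0 0 0.004 0 0 -0.39 1'
python3 -m handwheel '0 0 0 0 0 -0.08 1; 0 0 0 0 0 -0.16 1; 0 0 0 0 0 -0.24 1; 0 0 0 0 0 -0.32 1; 0 0 0 0 0 -0.4 1'
python3 -m handwheel '0 0 0 0 0 -0.08 1; 0 0 0 0 0 -0.16 1; 0 0 0 0 0 -0.24 1; 0 0 0 0 0 -0.32 1; 0 0 0 0 0 -0.4 1'
python3 - <<'E'
from h import *
s=robot.state();print(s['qpos'],s['torque'])
E
```

```text
time_s: 6.65
eef_pos: [0.6372, 0.2114, 0.1305]
tool_rot: [[-0.992, 0.127, 0.0], [0.127, 0.992, -0.001], [-0.001, -0.001, -1.0]]
force: [2.3, -0.6, -3.1]
opening: 0.227
time_s: 7.28
eef_pos: [0.6372, 0.2113, 0.1304]
tool_rot: [[-0.983, -0.186, 0.0], [-0.186, 0.983, -0.001], [-0.0, -0.001, -1.0]]
force: [1.9, -0.8, -3.5]
opening: 0.223
time_s: 7.9
eef_pos: [0.6372, 0.2111, 0.1305]
tool_rot: [[-0.877, -0.48, 0.0], [-0.48, 0.877, -0.001], [0.0, -0.001, -1.0]]
force: [1.3, -1.0, -3.4]
opening: 0.226
[-0.05526214  0.94578389 -0.68013568  1.4830554   0.67575539  0.95686507
  1.14162795] [ 0.08075698 -0.40892491 -0.14425623]
```

```bash
python3 -m handwheel '0 0 0 0 0 -0.08 1; 0 0 0 0 0 -0.16 1; 0 0 0 0 0 -0.24 1; 0 0 0 0 0 -0.32 1; 0 0 0 0 0 -0.4 1'
python3 -m handwheel '0 0 0 0 0 -0.08 1; 0 0 0 0 0 -0.16 1; 0 0 0 0 0 -0.24 1; 0 0 0 0 0 -0.32 1; 0 0 0 0 0 -0.4 1'
python3 -m handwheel '0 0 0 0 0 -0.07 1; 0 0 0 0 0 -0.14 1; 0 0 0 0 0 -0.2 1; 0 0 0 0 0 -0.26 1; 0 0 0 0 0 -0.32 1'
python3 - <<'E'
from h import *
s=robot.state();print(s['qpos'],s['torque'],np.degrees(np.arctan2(s['tool_rot'][1,1],s['tool_rot'][0,1])))
f=viewer.grab_frame('wrist'); cv2.imwrite('pics/w4.png',f)
E
```

```text
time_s: 8.52
eef_pos: [0.6373, 0.211, 0.1304]
tool_rot: [[-0.686, -0.728, 0.001], [-0.728, 0.686, -0.002], [0.001, -0.002, -1.0]]
force: [0.4, -1.8, -3.1]
opening: 0.224
time_s: 9.15
eef_pos: [0.6375, 0.2109, 0.1305]
tool_rot: [[-0.428, -0.904, 0.001], [-0.904, 0.428, -0.002], [0.001, -0.002, -1.0]]
force: [1.8, -1.4, -2.4]
opening: 0.225
time_s: 9.78
eef_pos: [0.6376, 0.2109, 0.1305]
tool_rot: [[-0.19, -0.982, 0.001], [-0.982, 0.19, -0.002], [0.002, -0.001, -1.0]]
force: [1.5, -0.5, -2.5]
opening: 0.228
[ 0.02627497  1.00452606 -0.87855484  1.47769399  0.84049551  1.06387171
  1.90560781] [ 0.09331284 -0.38453592 -0.12498921] 169.05124411220245
```

View pics/w4.png

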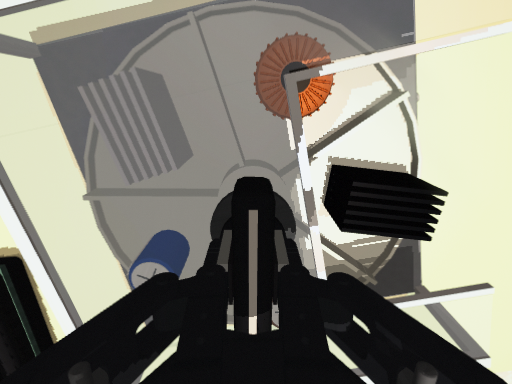

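```bash
python3 -m handwheel '0 0 0 0 0 -0.05 1; 0 0 0 0 0 -0.1 1; 0 0 0 0 0 -0.14 1; 0 0 0 0 0 -0.17 1; 0 0 0 0 0 -0.19 1'
python3 -m handwheel '0 0 0 0 0 -0.01 1; 0 0 0 0 0 -0.01 1; 0 0 0 0 0 -0.01 1; 0 0 0 0 0 -0.01 1; 0 0 0 0 0 -0.01 1'
python3 - <<'E'
from h import *
s=robot.state();print(s['qpos'],s['torque'],np.degrees(np.arctan2(s['tool_rot'][1,1],s['tool_rot'][0,1])))
E
python3 -m handwheel '0 0 0 0 0 0 -1; 0 0 0 0 0 0 -1; 0 0 0 0 0 0 -1; 0 0 0 0 0 0 -1; 0 0 0 0 0 0 -1'
```

```text
time_s: 10.45
eef_pos: [0.6377, 0.2109, 0.1304]
tool_rot: [[-0.042, -0.999, 0.001], [-0.999, 0.042, -0.002], [0.002, -0.001, -1.0]]
force: [0.9, -5.1, 4.0]
opening: 0.222
time_s: 11.08
eef_pos: [0.6377, 0.2108, 0.1304]
tool_rot: [[-0.034, -0.999, 0.001], [-0.999, 0.034, -0.002], [0.002, -0.001, -1.0]]
force: [1.8, -5.3, 3.4]
opening: 0.221
[ 0.03848645  1.015857   -0.91121275  1.47696571  0.86651256  1.08347549
  2.04518144] [-0.744298   -0.23517839 -0.0101052 ] 178.0260895926952
time_s: 11.7
eef_pos: [0.6369, 0.2122, 0.1297]
tool_rot: [[-0.034, -0.999, -0.0], [-0.999, 0.034, 0.0], [-0.0, 0.0, -1.0]]
force: [1.3, 0.0, -0.3]
opening: 1.003
```

```bash
python3 -m handwheel '0 0 -0.1 0 0 0 -1; 0 0 -0.22 0 0 0 -1; 0 0.05 -0.34 0 0 0.1 -1; 0 0.12 -0.42 0 0 0.3 -1; 0 0.2 -0.42 0 0 0.5 -1'
python3 -m handwheel '0 0 0 0 0 0.23 -1; 0 0 0 0 0 0.46 -1; 0 0 0 0 0 0.69 -1; 0 0 0 0 0 0.9 -1; 0 0 0 0 0 1 -1'
python3 -m handwheel '0 0 0 0 0 0.2 -1; 0 0 0 0 0 0.4 -1; 0 0 0 0 0 0.6 -1; 0 0 0 0 0 0.64 -1; 0 0 0 0 0 0.64 -1'
python3 - <<'E'
from h import *
import pickle
s=robot.state(); pickle.dump(s,open('s5.pkl','wb'));print(s['qpos'],np.degrees(np.arctan2(s['tool_rot'][1,1],s['tool_rot'][0,1])))
for n in ('wrist','side','scene'):
    f=viewer.grab_frame(n); cv2.imwrite(f'pics/{n}5.png',f)
cv2.imwrite('pics/w5c.png',cv2.resize(cv2.imread('pics/wrist5.png'),(800,600),interpolation=2))
E
```

```text
time_s: 12.32
eef_pos: [0.5573, 0.2165, 0.3008]
tool_rot: [[-0.419, -0.908, 0.005], [-0.908, 0.419, 0.004], [-0.006, -0.003, -1.0]]
force: [-0.0, 0.9, -0.1]
opening: 0.998
time_s: 12.95
eef_pos: [0.5569, 0.2149, 0.2979]
tool_rot: [[-0.938, -0.348, 0.0], [-0.348, 0.938, -0.0], [-0.0, -0.0, -1.0]]
force: [-1.1, -0.4, 0.7]
opening: 1.001
time_s: 13.58
eef_pos: [0.5569, 0.2149, 0.2978]
tool_rot: [[-0.99, 0.142, 0.0], [0.142, 0.99, -0.0], [-0.0, -0.0, -1.0]]
force: [-0.4, 0.1, 1.1]
opening: 0.999
[-0.1060795   0.62859165 -0.60444382  1.55494077  0.38857474  1.08040731
  0.62263191] 81.8547955252965
```

View pics/w5c.png

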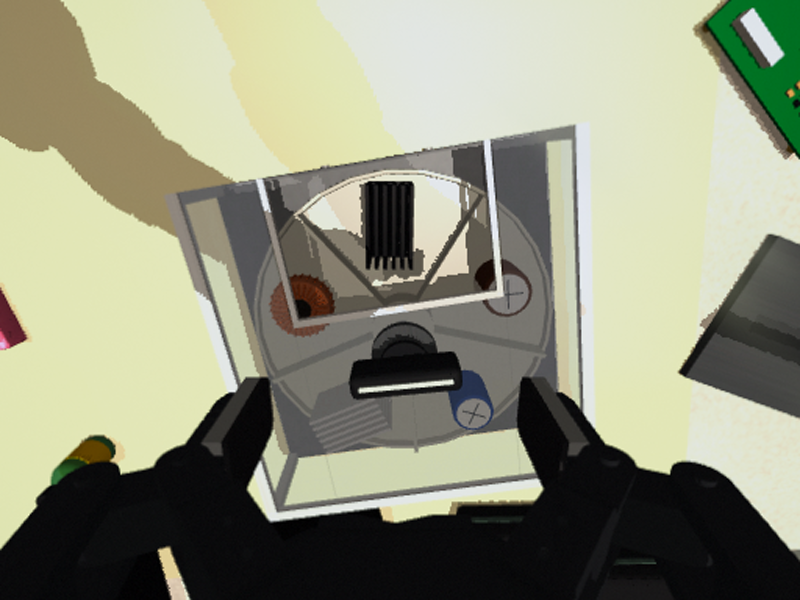

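View pics/side5.png

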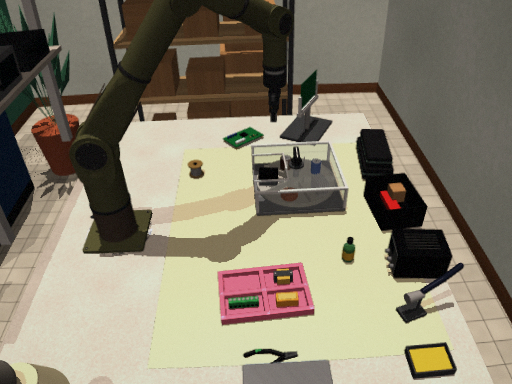

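```bash
python3 - <<'E'
from h import *
import pickle
np.set_printoptions(precision=4,suppress=True)
s=pickle.load(open('s5.pkl','rb'));C=cam('wrist',s)
S=onz(C,np.array([[366,182],[413,182],[413,268],[366,268]])*.64,.085);m=S.mean(0);print(S,m)
print('tool shift/0.4',(s['tool_rot'].T@(m-s['eef_pos']))/.4)
L=onz(C,np.array([[360,388],[452,381]])*.64,.162);print(L,L.mean(0))
print('opening',onz(C,np.array([[260,180],[490,143],[500,292],[297,320]])*.64,.105))
# tray from side view
f=cv2.imread('pics/side5.png'); cv2.imwrite('pics/tray5.png',cv2.resize(f[255:330,205:325],None,fx=6.5,fy=7,interpolation=2))
E
```

```text
[[0.4949 0.201  0.085 ]
 [0.5002 0.2383 0.085 ]
 [0.5706 0.2293 0.085 ]
 [0.565  0.1896 0.085 ]] [0.5327 0.2145 0.085 ]
tool shift/0.4 [ 0.06   -0.0095  0.5319]
[[0.635  0.1786 0.162 ]
 [0.6387 0.246  0.162 ]] [0.6369 0.2123 0.162 ]
opening [[0.4812 0.1236 0.105 ]
 [0.4794 0.2972 0.105 ]
 [0.5955 0.2971 0.105 ]
 [0.5962 0.1271 0.105 ]]
```

View pics/tray5.png

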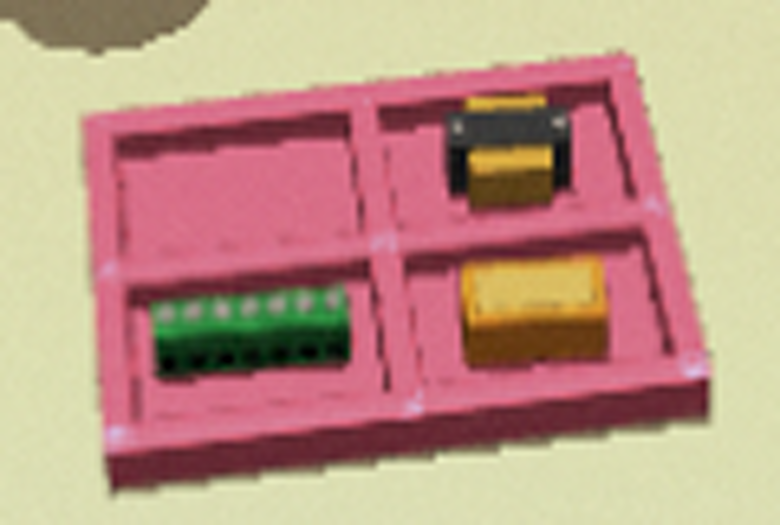

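```bash
python3 -m handwheel '0.05 -0.01 0.08 0 0 0 -1; 0.06 -0.01 0.18 0 0 0 -1; 0.06 -0.01 0.28 0 0 0 -1; 0.06 -0.01 0.34 0 0 0 -1; 0.06 -0.01 0.34 0 0 0 -1'
python3 - <<'E'
from h import *
s=robot.state(); print(s['eef_pos'])
f=viewer.grab_frame('wrist'); cv2.imwrite('pics/w6.png',f)
C=cam('wrist',s)
print(proj(C,s['eef_pos']))
E
```

```text
time_s: 14.35
eef_pos: [0.5316, 0.2136, 0.1601]
tool_rot: [[-0.99, 0.143, -0.004], [0.143, 0.99, -0.002], [0.003, -0.002, -1.0]]
force: [0.3, 0.2, -0.0]
opening: 1.001
[0.5316497  0.21358178 0.16009902]
[[251.8074597  244.26455227]]
```

View pics/w6.png

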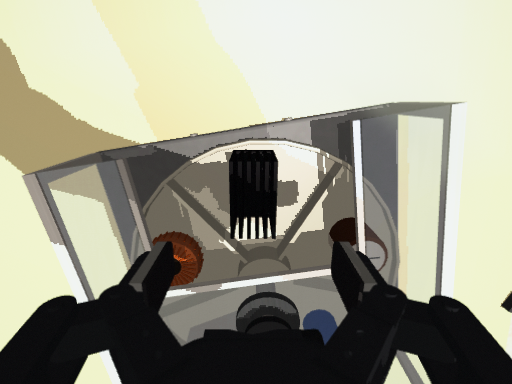

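```bash
python3 -m handwheel '0 0 0.06 0 0 0 -1; 0 0 0.12 0 0 0 -1; 0 0 0.18 0 0 0 -1; 0 0 0.23 0 0 0 -1; 0 0 0.255 0 0 0 -1'
python3 -m handwheel '0 0 0 0 0 0 -1; 0 0 0 0 0 0 -1; 0 0 0 0 0 0 1; 0 0 0 0 0 0 1; 0 0 0 0 0 0 1'
python3 -m handwheel '0 0 0 0 0 0 1; 0 0 0 0 0 0 1; 0 0 0 0 0 0 1; 0 0 0 0 0 0 1; 0 0 0 0 0 0 1'
python3 - <<'E'
from h import *
f=viewer.grab_frame('wrist'); cv2.imwrite('pics/w7.png',f)
E
```

```text
time_s: 15.02
eef_pos: [0.5335, 0.2148, 0.0601]
tool_rot: [[-0.99, 0.144, 0.001], [0.144, 0.99, 0.001], [-0.001, 0.001, -1.0]]
force: [-0.5, 1.1, 1.1]
opening: 0.999
time_s: 15.65
eef_pos: [0.533, 0.2143, 0.0602]
tool_rot: [[-0.99, 0.144, 0.001], [0.144, 0.99, 0.0], [-0.001, 0.0, -1.0]]
force: [-0.1, -1.1, 2.0]
opening: 0.459
time_s: 16.27
eef_pos: [0.533, 0.2143, 0.0602]
tool_rot: [[-0.99, 0.144, 0.001], [0.144, 0.99, 0.0], [-0.001, 0.0, -1.0]]
force: [-0.3, -1.3, 5.4]
opening: 0.456
```

View pics/w7.png

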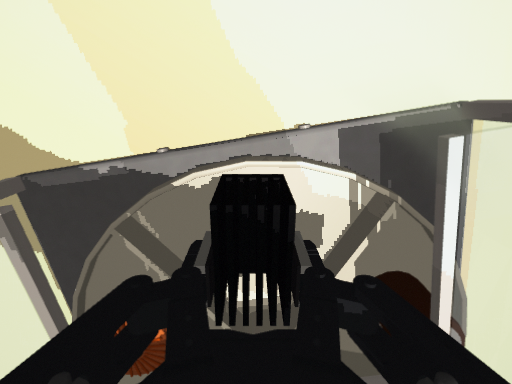

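```bash
python3 -m handwheel '0 0 -0.02 0 0 0 1; 0 0 -0.07 0 0 0 1; 0 0 -0.15 0 0 0 1; 0 0 -0.25 0 0 0 1; 0 0 -0.35 0 0 0 1'
python3 -m handwheel '0 0 -0.06 0 0 0 1; 0 0 -0.06 0 0 0 1; 0 0 -0.06 0 0 0 1; 0 0 -0.06 0 0 0 1; 0 0 -0.06 0 0 0 1'
python3 - <<'E'
from h import *
np.set_printoptions(precision=4,suppress=True)
C=cam('side')
T=onz(C,[[205+x/6.5,255+y/7] for x,y in [(85,117),(632,60),(705,370),(108,440)]],.026)
c=T.mean(0); ex=(T[1]-T[0]+T[2]-T[3]);yaw=np.arctan2(ex[1],ex[0]); print(T,c,np.degrees(yaw))
print([np.linalg.norm(T[i]-T[i-1]) for i in range(4)])
R=np.array([[np.cos(yaw),-np.sin(yaw)],[np.sin(yaw),np.cos(yaw)]])
print('pocket',c[:2]+R@[-.0615,.0415])
P=onz(C,[[205+x/6.5,255+y/7] for x,y in [(112,138),(350,112),(378,243),(105,270)]],.026);print(P)
f=viewer.grab_frame('scene');cv2.imwrite('pics/scene8.png',f); cv2.imwrite('pics/scene8c.png',cv2.resize(f[150:240,110:240],None,fx=6,fy=6,interpolation=2))
E
```

```text
time_s: 16.95
eef_pos: [0.5321, 0.2139, 0.2006]
tool_rot: [[-0.99, 0.144, -0.001], [0.144, 0.99, -0.001], [0.001, -0.001, -1.0]]
force: [1.0, 0.7, -2.8]
opening: 0.452
time_s: 17.58
eef_pos: [0.5322, 0.2141, 0.2227]
tool_rot: [[-0.99, 0.144, -0.002], [0.144, 0.99, -0.001], [0.002, -0.001, -1.0]]
force: [-1.0, 0.2, -3.4]
opening: 0.456
[[ 0.3581 -0.2333  0.026 ]
 [ 0.6139 -0.2163  0.026 ]
 [ 0.6249 -0.3847  0.026 ]
 [ 0.3722 -0.4026  0.026 ]] [ 0.4923 -0.3092  0.026 ] 3.9192461047722222
[np.float64(0.1698726186215677), np.float64(0.256381393668528), np.float64(0.1687623927187776), np.float64(0.2533271274256624)]
pocket [ 0.4281 -0.272 ]
[[ 0.3709 -0.2461  0.026 ]
 [ 0.4805 -0.2379  0.026 ]
 [ 0.4897 -0.3109  0.026 ]
 [ 0.3692 -0.3179  0.026 ]]
```

View pics/scene8c.png

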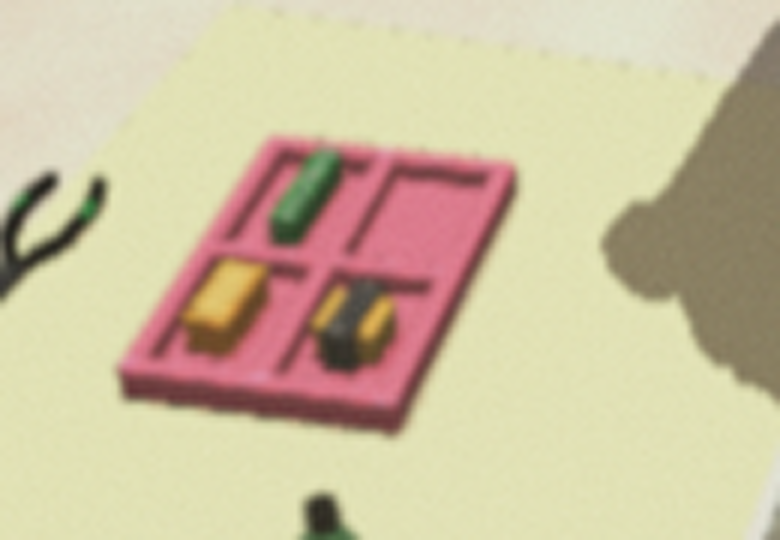

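View pics/scene8.png

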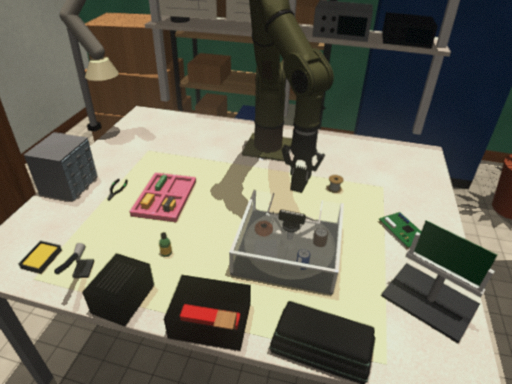

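```bash
python3 - <<'E'
from h import *
np.set_printoptions(precision=4,suppress=True)
C=cam('scene')
T=onz(C,[[110+x/6,150+y/6] for x,y in [(515,166),(402,412),(122,373),(272,138)]],.026)
print(T,T.mean(0),[np.linalg.norm(T[i]-T[i-1]) for i in range(4)])
c=T.mean(0); ex=(T[1]-T[0]+T[2]-T[3]);yaw=np.arctan2(ex[1],ex[0]);print(np.degrees(yaw))
R=np.array([[np.cos(yaw),-np.sin(yaw)],[np.sin(yaw),np.cos(yaw)]])
print('pocket',c[:2]+R@[-.0615,.0415])
for n in ('side',):
    C=cam(n); f=cv2.imread('pics/side5.png')
    hsv=cv2.cvtColor(f,cv2.COLOR_BGR2HSV)
    m=((hsv[...,0]>160)&(hsv[...,1]>80)).astype(np.uint8); m[:240]=0;m[:,:200]=0;m[:,330:]=0
    cs=max(cv2.findContours(m,0,2)[0],key=cv2.contourArea); print(cv2.approxPolyDP(cs,3,True)[:,0])
E
```

```text
[[ 0.3642 -0.2186  0.026 ]
 [ 0.62   -0.1929  0.026 ]
 [ 0.6329 -0.3704  0.026 ]
 [ 0.3783 -0.3922  0.026 ]] [ 0.4989 -0.2935  0.026 ] [np.float64(0.17415189812898463), np.float64(0.2570798441196066), np.float64(0.17795800585072513), np.float64(0.2555479937503383)]
5.325508373108481
pocket [ 0.4338 -0.2579]
[[302 264]
 [219 271]
 [222 323]
 [313 313]]
```

```bash
python3 -m handwheel '0.02 -0.08 -0.06 0 0 0 1; 0.05 -0.22 -0.12 0 0 -0.07 1; 0.08 -0.36 -0.2 0 0 -0.14 1; 0.1 -0.5 -0.2 0 0 -0.21 1; 0.12 -0.64 -0.2 0 0 -0.28 1'
python3 - <<'E'
from h import *
s=robot.state();print(s['eef_pos'])
E
```

```text
time_s: 18.25
eef_pos: [0.4479, -0.034, 0.3041]
tool_rot: [[-0.997, -0.077, 0.001], [-0.077, 0.997, -0.001], [-0.001, -0.001, -1.0]]
force: [0.8, -0.2, -2.7]
opening: 0.452
[ 0.44785861 -0.03399907  0.30407655]
```

Now tool x ≈ −x world, tool y ≈ +y world. Go a further 0.11 m along −y.

```bash
python3 -m handwheel '0.01 -0.1 0 0 0 0 1; 0.01 -0.2 0 0 0 0 1; 0.01 -0.27 0 0 0 0 1; 0.01 -0.29 0 0 0 0 1; 0.01 -0.29 0 0 0 0 1'
python3 -m handwheel '0 0 0 0 0 0 1; 0 0 0 0 0 0 1; 0 0 0 0 0 0 1; 0 0 0 0 0 0 1; 0 0 0 0 0 0 1'
python3 - <<'E'
from h import *
import pickle
s=robot.state(); pickle.dump(s,open('s9.pkl','wb'));print(s['qpos'])
f=viewer.grab_frame('wrist'); cv2.imwrite('pics/wrist9.png',f); cv2.imwrite('pics/w9c.png',cv2.resize(f,(800,600),interpolation=2))
E
```

```text
time_s: 18.88
eef_pos: [0.453, -0.1476, 0.3036]
tool_rot: [[-0.997, -0.075, -0.0], [-0.075, 0.997, 0.001], [0.0, 0.001, -1.0]]
force: [-0.9, 0.2, -3.8]
opening: 0.45
time_s: 19.5
eef_pos: [0.4531, -0.148, 0.3037]
tool_rot: [[-0.997, -0.075, 0.0], [-0.075, 0.997, 0.0], [-0.0, 0.0, -1.0]]
force: [-0.4, -0.1, -2.9]
opening: 0.455
[ 0.70501907  0.46912412 -0.73370304  1.88085544  0.38506364  0.93727441
  1.43855743]
```

View pics/w9c.png

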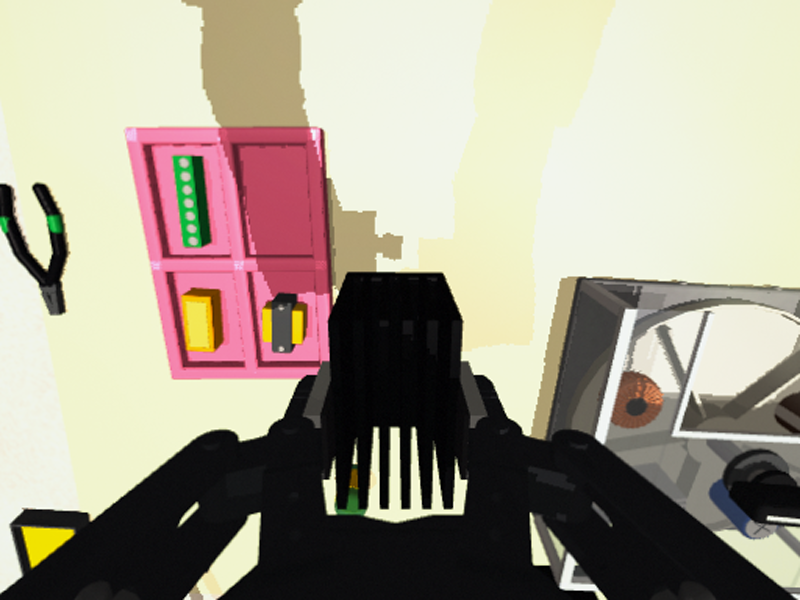

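```bash
python3 - <<'E'
import cv2
f=cv2.imread('pics/wrist9.png'); cv2.imwrite('pics/w9d.png',cv2.resize(f[72:252,72:232],None,fx=4,fy=3.3,interpolation=2))
E
```

```text
(no output)
```

View pics/w9d.png

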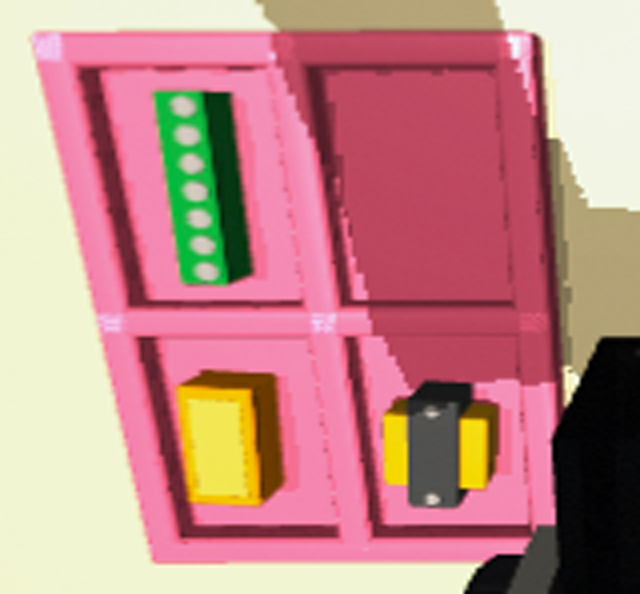

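```bash
cat > t.py <<'E'
from h import *
import pickle
np.set_printoptions(precision=4,suppress=True)
s=pickle.load(open('s9.pkl','rb'));C=cam('wrist',s)
g=lambda p:[[72+x/4,72+y/3.3] for x,y in p]
P=onz(C,g([(305,68),(497,68),(513,305),(343,305)]),.026); print('pocket top',P,P.mean(0))
T=onz(C,g([(33,33),(537,35),(155,560)]),.026); print('outer',T,np.linalg.norm(T[1]-T[0]),np.linalg.norm(T[2]-T[0]))
v=T[2]-T[0];yaw=np.arctan2(v[1],v[0]);w=T[1]-T[0];print(np.degrees(yaw),np.degrees(np.arctan2(w[1],w[0]))-90)
R=np.array([[np.cos(yaw),-np.sin(yaw)],[np.sin(yaw),np.cos(yaw)]])
c=(T[1]+T[2])[:2]/2; p=c+R@[-.0615,.0415];print('centre',c,'pocket',p)
# held sink top corners in w9c, TCP z->top offset .0248
S=onz(C,np.array([[344,274],[446,274]])*.64,s['eef_pos'][2]+.025);print('sink outer top',S,s['tool_rot'].T@(S-s['eef_pos']).T)
E
python3 t.py
```

```text
pocket top [[ 0.3761 -0.3043  0.026 ]
 [ 0.3707 -0.2354  0.026 ]
 [ 0.4763 -0.2279  0.026 ]
 [ 0.4814 -0.2941  0.026 ]] [ 0.4261 -0.2654  0.026 ]
outer [[ 0.3694 -0.3997  0.026 ]
 [ 0.3561 -0.2213  0.026 ]
 [ 0.6239 -0.3787  0.026 ]] 0.17894622827214995 0.25537203699302136
4.731286107752539 4.251003910879405
centre [ 0.49 -0.3 ] pocket [ 0.4253 -0.2637]
sink outer top [[ 0.406  -0.1655  0.3287]
 [ 0.4038 -0.1369  0.3287]] [[ 0.0484  0.0484]
 [-0.0139  0.0149]
 [-0.025  -0.025 ]]
```

```bash
cat >> t.py <<'E'
print('---')
for q,z in(([[331,322],[462,322]],.025),([[344,274],[446,274]],-.030)):
    S=onz(C,np.array(q)*.64,s['eef_pos'][2]+z);print(s['tool_rot'].T@(S-s['eef_pos']).T)
E
python3 t.py | sed -n '/---/,$p'
```

```text
---
[[ 0.0338  0.0338]
 [-0.0182  0.0201]
 [-0.025  -0.025 ]]
[[ 0.0333  0.0333]
 [-0.0206  0.0217]
 [ 0.03    0.03  ]]
```

```bash
python3 -m handwheel '0.03 -0.1 0 0 0 0 1; 0.06 -0.2 0.05 0 0 0 1; 0.094 -0.27 0.15 0 0 0 1; 0.094 -0.29 0.28 0 0 0 1; 0.094 -0.29 0.42 0 0 0 1'
python3 -m handwheel '0 0 0.06 0 0 0 1; 0 0 0.06 0 0 0 1; 0 0 0.06 0 0 0 1; 0 0 0.06 0 0 0 1; 0 0 0.06 0 0 0 1'
python3 - <<'E'
from h import *
for n in('wrist','scene','side'):
    cv2.imwrite(f'pics/{n}10.png',viewer.grab_frame(n))
cv2.imwrite('pics/sc10c.png',cv2.resize(cv2.imread('pics/scene10.png')[130:240,110:240],None,fx=5,fy=5,interpolation=2))
cv2.imwrite('pics/si10c.png',cv2.resize(cv2.imread('pics/side10.png')[230:340,200:330],None,fx=5,fy=5,interpolation=2))
E
```

```text
time_s: 20.18
eef_pos: [0.4248, -0.2685, 0.1345]
tool_rot: [[-0.997, -0.072, 0.002], [-0.072, 0.997, -0.001], [-0.002, -0.001, -1.0]]
force: [0.9, -0.6, -3.3]
opening: 0.457
time_s: 20.8
eef_pos: [0.425, -0.267, 0.1127]
tool_rot: [[-0.997, -0.075, 0.002], [-0.075, 0.997, -0.001], [-0.002, -0.001, -1.0]]
force: [0.2, 0.3, -2.7]
opening: 0.453
```

View pics/wrist10.png

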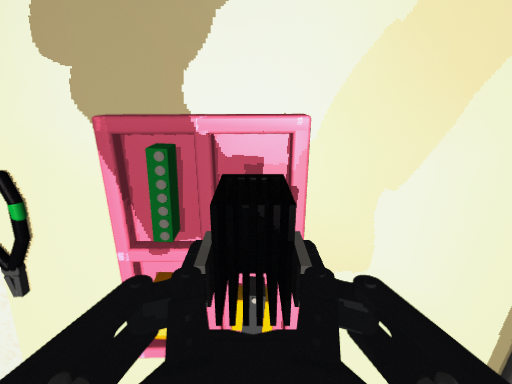

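View pics/sc10c.png

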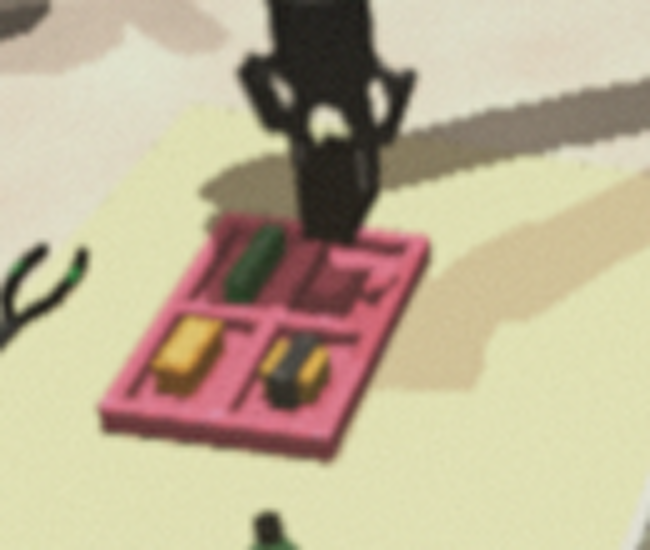

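View pics/si10c.png

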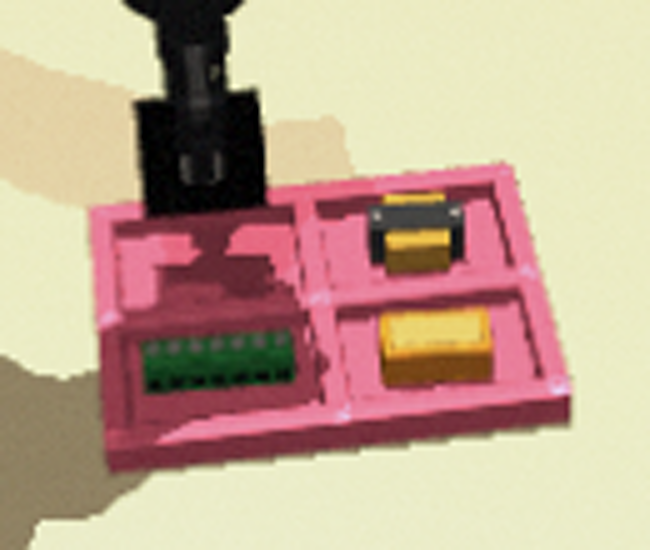

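```bash
python3 - <<'E'
from h import *
np.set_printoptions(precision=4,suppress=True)
s=robot.state();C=cam('wrist',s)
P=onz(C,[[213,134],[293,134],[310,115],[94,118],[196,116]],.026);print(P)
print(s['tool_rot'].T@(P-s['eef_pos']).T)
cv2.imwrite('pics/w10c.png',cv2.resize(cv2.imread('pics/wrist10.png')[100:280,80:330],None,fx=3.1,fy=3.1,interpolation=2))
E
```

```text
[[ 0.3742 -0.3028  0.026 ]
 [ 0.3692 -0.2374  0.026 ]
 [ 0.3533 -0.2256  0.026 ]
 [ 0.3689 -0.3985  0.026 ]
 [ 0.361  -0.3169  0.026 ]]
[[ 0.053   0.0531  0.0681  0.0655  0.0672]
 [-0.0321  0.0335  0.0465 -0.1271 -0.0451]
 [ 0.0861  0.0861  0.0861  0.0862  0.0861]]
```

View pics/w10c.png

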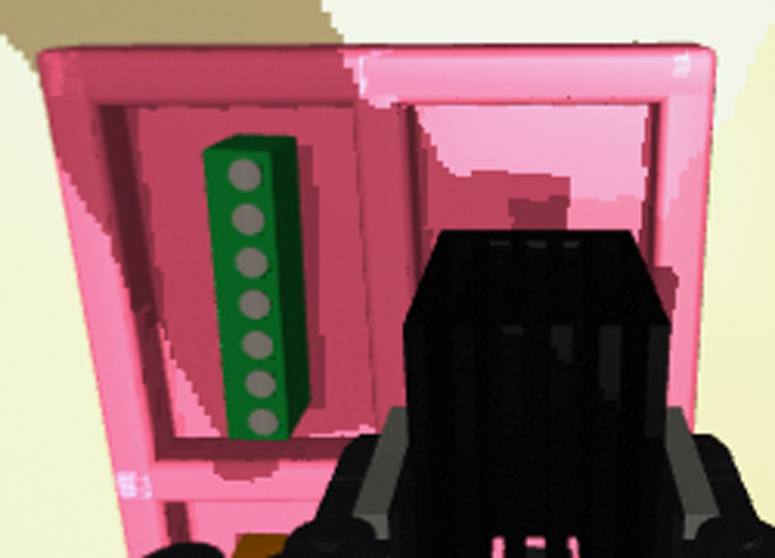

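```bash
python3 -m handwheel '0 0 0.04 0 0 0 1; 0 0 0.08 0 0 0 1; 0 0 0.12 0 0 0 1; 0 0 0.15 0 0 0 1; 0 0 0.165 0 0 0 1'
python3 -m handwheel '0 0 0.003 0 0 0 1; 0 0 0.006 0 0 0 1; 0 0 0.009 0 0 0 1; 0 0 0.012 0 0 0 1; 0 0 0.012 0 0 0 1'
```

```text
time_s: 21.58
eef_pos: [0.4244, -0.2666, 0.0452]
tool_rot: [[-0.997, -0.075, -0.0], [-0.075, 0.997, 0.0], [0.0, 0.0, -1.0]]
force: [0.3, -0.6, -3.5]
opening: 0.457
time_s: 22.2
eef_pos: [0.4244, -0.2667, 0.0409]
tool_rot: [[-0.997, -0.075, 0.0], [-0.075, 0.997, -0.0], [-0.0, -0.0, -1.0]]
force: [1.0, 0.2, -2.7]
opening: 0.454
```

```bash
python3 -m handwheel '0 0 0.001 0 0 0 1; 0 0 0.002 0 0 0 1; 0 0 0.003 0 0 0 1; 0 0 0.003 0 0 0 1; 0 0 0.003 0 0 0 1'
```

```text
time_s: 22.82
eef_pos: [0.4244, -0.2666, 0.0402]
tool_rot: [[-0.997, -0.075, 0.0], [-0.075, 0.997, -0.0], [-0.0, -0.0, -1.0]]
force: [-2.1, 1.1, 5.4]
opening: 0.456
```

```bash
python3 -m handwheel '0 0 0 0 0 0 0; 0 0 0 0 0 0 -0.2; 0 0 0 0 0 0 -0.4; 0 0 0 0 0 0 -0.4; 0 0 0 0 0 0 -0.4'
python3 -m handwheel '0 0 -0.03 0 0 0 -0.4; 0 0 -0.08 0 0 0 -0.4; 0 0 -0.18 0 0 0 -0.4; 0 0 -0.3 0 0 0 -0.4; 0 0 -0.45 0 0 0 -0.4'
python3 -m handwheel '0 0.1 -0.1 0 0 0 -0.4; 0 0.2 -0.1 0 0 0 -0.4; 0 0.25 -0.1 0 0 0 -0.4; 0 0.25 -0.1 0 0 0 -0.4; 0 0.25 -0.1 0 0 0 -0.4'
python3 - <<'E'
from h import *
import pickle
s=robot.state(); pickle.dump(s,open('s11.pkl','wb'))
for n in('wrist','scene','side'):
    cv2.imwrite(f'pics/{n}11.png',viewer.grab_frame(n))
cv2.imwrite('pics/w11c.png',cv2.resize(cv2.imread('pics/wrist11.png'),(800,600),interpolation=2))
a=cv2.resize(cv2.imread('pics/scene11.png')[150:300,110:350],None,fx=3.3,fy=3.3,interpolation=2);cv2.imwrite('pics/sc11c.png',a)
E
```

```text
time_s: 23.45
eef_pos: [0.4244, -0.2666, 0.0397]
tool_rot: [[-0.997, -0.075, 0.0], [-0.075, 0.997, 0.0], [-0.0, 0.0, -1.0]]
force: [0.9, -0.7, -0.1]
opening: 0.699
time_s: 24.08
eef_pos: [0.4233, -0.2663, 0.2214]
tool_rot: [[-0.997, -0.076, -0.002], [-0.076, 0.997, 0.001], [0.002, 0.001, -1.0]]
force: [0.6, -0.6, -0.8]
opening: 0.693
time_s: 24.7
eef_pos: [0.4167, -0.168, 0.2599]
tool_rot: [[-0.997, -0.074, -0.0], [-0.074, 0.997, -0.001], [0.0, -0.001, -1.0]]
force: [-0.1, 0.3, -1.4]
opening: 0.698
```

View pics/w11c.png

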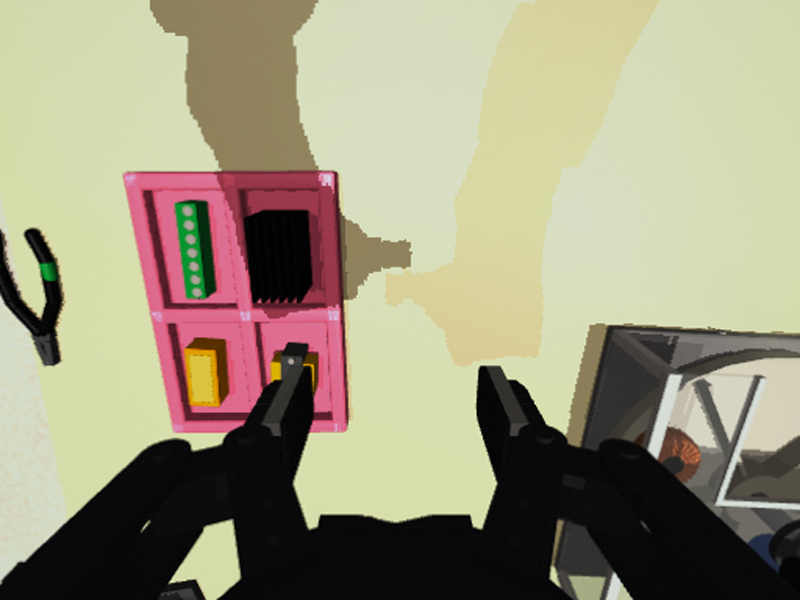

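View pics/sc11c.png

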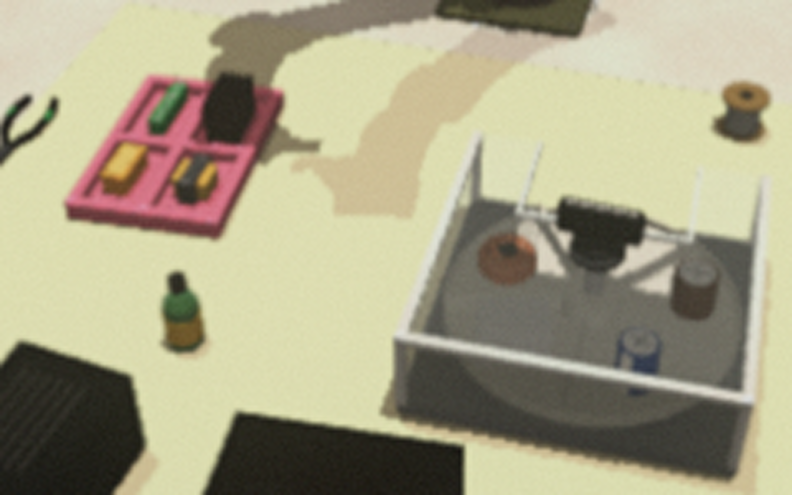

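View pics/side11.png

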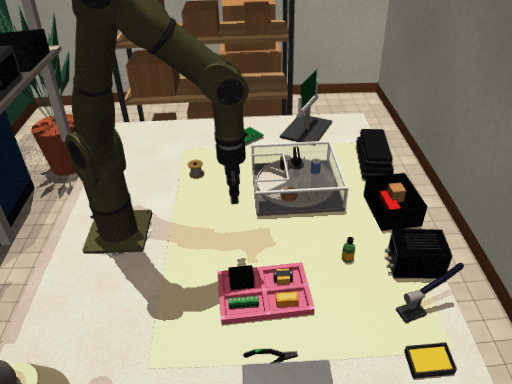

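```bash
python3 - <<'E'
from h import *
import pickle
np.set_printoptions(precision=4,suppress=True)
s=pickle.load(open('s11.pkl','rb'));C=cam('wrist',s)
# outer (robot side) top edge of the sink at z=.065
print(onz(C,np.array([[256,212],[308,212],[310,298],[262,298]])*.64,.065).mean(0))
f=cv2.imread('pics/wrist11.png'); cv2.imwrite('pics/w11d.png',cv2.resize(f[100:280,70:240],None,fx=3.3,fy=3.3,interpolation=2))
E
python3 -m handwheel '0 0 0 0 0 0 -0.4; 0 0 0 0 0 0 -0.4; 0 0 0 0 0 0 -0.4; 0 0 0 0 0 0 -0.4; 0 0 0 0 0 0 -0.4'
```

```text
[ 0.4207 -0.2564  0.065 ]
time_s: 25.48
eef_pos: [0.4168, -0.1669, 0.2597]
tool_rot: [[-0.997, -0.075, 0.0], [-0.075, 0.997, 0.0], [-0.0, 0.0, -1.0]]
force: [-0.4, 0.1, 0.1]
opening: 0.7
```

View pics/w11d.png

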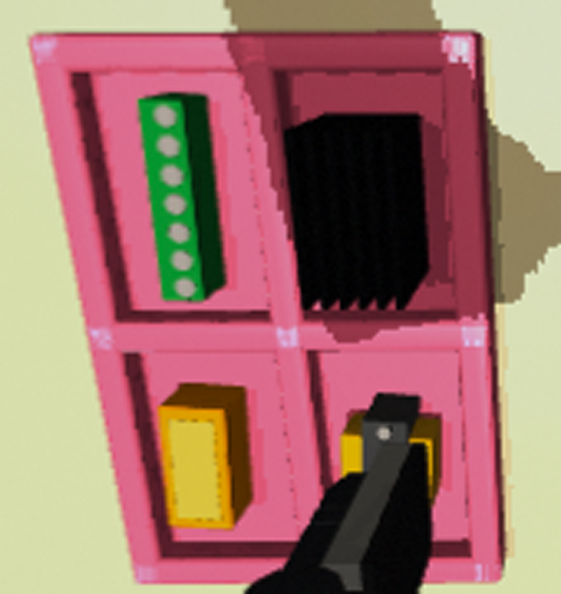

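```bash
python3 -c "
from bench import job; print(job.job_done())"
```

```text
the job is handed in; nothing more can be done
None
```

The black heatsink is standing fins up in the empty tray pocket, and I handed the job in at about 25.5 s of the 72 s allowed. No verdict is reported, so what follows is from my own checks.

**Carousel:** I gripped the knob and turned it about 139° counter-clockwise in one slow stroke, then let go. The heatsink came to rest 2–4 mm from the opening's middle. The other four parts still stood in their bays in the picture taken after the turn. In the last scene picture the silver heatsink is too faint behind the hood to confirm.

**Placing:** I lifted the heatsink out through the opening and lowered it until the wrist force rose by about 8 N. Then I released it and moved clear. The final pictures show it upright inside the pocket, with the other kit parts and the bench items apparently unmoved. The gripper touched nothing and the wrist force read near zero.

**Disagreements between measurements:**
- **Pocket position:** the side and scene cameras differed by about 20 mm in y (-0.278 against -0.258 m). I used the wrist camera's value of -0.265 m. A closer wrist view just before lowering agreed with that to about 1–2 mm.
- **Final heatsink position:** a rough last measurement put its middle at y = -0.256 m, about 9 mm from the pocket's middle. That is inside the 20 mm limit, and I think its corner picks had mixed in the heatsink's side face. The gripper's position at release puts it within about 2 mm.

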